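Put the coffee jar away in the ledge cupboard

ROBOT

A 6-joint arm with a two-finger parallel gripper is mounted at the origin on the work surface. World frame = base frame: x ahead of the robot, y to its left, z up, the work surface at z = 0. Lengths are in m, angles in rad, forces in N, time in s.
With the tool pointing down it reaches from about 0.375 to 0.9 m from the base axis. Payload 3.1 kg.
Tool frame: the origin (TCP) lies at the very end of the fingers, on their centre line; the grasp point (between the pads) lies 19 mm behind it (robot.tcp_to_grasp is the distance from the TCP to the grasp point, in m); z points along the fingers, y is the line along which they close (so a half turn about z gives the same grasp; the last joint's range is limited). The gripper opens to 85 mm and grips with 20 to 120 N. Pads are 22 mm wide; open, the fingers measure 114 mm over their backs; the gripper's body (76 mm by 85 mm) begins 54 mm behind the grasp point. The pads swing forward as they close: fully open they stand 13 mm farther back than shut.
Start: joints at [0.975, 0.527, 1.433, -0, 1.181, -0.178], TCP at [0.254, 0.571, 0.231] pointing down, gripper open.
Joint ranges: [-3.08, 3.08], [-0.75, 2.2], [0.22, 2.44], [-1.43, 4.57], [0, 2.65], [-2.85, 2.85]. Speed limits (rad/s): [2.79, 2.79, 3.14, 3.14, 3.14, 3.14].

INTERFACE

Orientations are given as a unit quaternion [w, x, y, z].
In Python, from plant import sensors, optics, robot, finder gives the robot as it stands.
- The arm moves only by the tool play_rows, never from a script. Its argument "rows" is a list of rows, each a list of 7 numbers: the shift along the tool's x, y, z in cm, then the turn, a rotation vector about the tool's x, y, z in rad, then the closure, from -1 (fully open) to 1 (shut). In form: [[tx, ty, tz, rx, ry, rz, jaw], ...]. A call has 1 to 8 rows; each row shifts and turns the commanded pose from where the row before left it, along the tool's axes as they then stand; what a row does not reach is not made up. A row lasts 1/12 s, in which the tool goes at most 41.7 mm and 7.16 degrees, less where a joint would pass 70% of its speed; a pose out of reach is approached as far as the arm can. A call with a gripper value outside its range is refused whole. The fingers move at their own pace and stop on an object; "newtons" is the grip in N (left out, the last holds). Time passes only in rows, so rows that do not move let the fingers close. It gives the time, the measured TCP pose, the force, the opening and the grip force at its end, in the units of the state.
- sensors.sense(): the state, without advancing time (a new reading comes with each control period).
- optics.snapshot(name): name is "scene" or "top"; returns a dict with "pixels" (384x512x3 uint8, red, green, blue), "z_map" (384x512 float32, m along the optical axis (not along the pixel's ray), 0 where there is no reading), "K" (3x3 intrinsics, pixels), "dist_coeffs" ([k1, k2, p1, p2, k3] as OpenCV has them; the pictures are not rectified), "T" (4x4, takes a point from camera to world coordinates). Camera axes: x right, y down, z forward; pixel columns grow to the right and rows downward; lengths in m; the calibration is good to about 2 mm. A picture is of the moment at which its call begins.
- robot.hand_in(): hands the job in; it is judged then, once.
Trained networks look in the newest picture that a camera, given by its name, has taken for a name from the list of things; names that differ only in an ending like _2 or _b are one class to them, and where a whole thing is asked for, a point or a joint stands for the part that bears it (a point fixed in the world has none). Each returns a list of dicts, best first, with "conf" (0 to 1); they miss things now and then, are a little off and sometimes report something else, mostly with a low value. They report only what shows in the picture. A call takes as long as a camera call. They do not tell look-alikes from the thing itself.
- finder.search_frame(thing, camera): "at" ([x, y, z] in m, in world coordinates, good to about 4 mm: the middle of the surface that is visible of it).
- finder.cut_out(thing, camera): "mask" (384x512 bool, what is visible of it).
- finder.landmark_of(thing, camera): "at" ([x, y, z] in m, in world coordinates, good to about 4 mm: a listed point, or the origin of a listed thing).
The state is a dict: "clock": time; "joint_pos": joint angles; "joint_vel": joint speeds; "joint_efforts": joint torques, N m; "position": TCP position; "ee_rot": TCP orientation; "force": force on the tool from outside, world axes, zero at the start; "torque": the same for the moment, N m; "gripper_width": finger opening in m; "gripper_force": force on a finger pad.
Only numpy, scipy, OpenCV 4.12 (cv2) and the standard library are available. Lean on these libraries where they do the work, as an engineer would, in place of code of your own. Each camera call takes 0.05 s, during which the arm holds its last target. There are 200 camera calls.

TASK

Pull the small cupboard's door wide open by its handle and leave it standing wide open. Then push the big amber glass jar along the ledge, standing upright on the tiles all the way, through the doorway until it is wholly inside the cupboard. Do not disturb the coffee pot or the push dispenser.

Things in the scene. Friction and masses are not known exactly. Their poses are not given: they have to be found in the camera images.
- cupboard: Fixed cupboard, 240 mm wide (y), 200 deep (x), 300 high: cream wooden sides 15 mm thick, clear plastic top and back, no bottom panel or sill (its floor is the tiled ledge). Origin on the ledge, mid-width in the front opening plane; +x runs inside, +y to its left as seen from the robot. Opening 210 mm wide (y -105 to 105), clear up to 285 mm; back pane at x 190.
- door (a joint): Cupboard door hinge, rad: 0 shut, grows as the door swings out towards the robot and to the left (clockwise seen from above), 1.57 square to the front, stop at 2.0. Light friction (0.2 N m, damping 0.15 N m s/rad); stays where it is left; no latch.
- door_hinge (a point): Point on the door's vertical hinge line at ledge height, at the front left edge (cupboard frame x -9, y +120 mm). Its axes turn with the door; shut, they are the cupboard's. The panel reaches 240 mm along this -y, is 16 mm thick (x -8 to 8) and stands from z 4 to 298 mm.
- pull (a point): Door handle: horizontal steel bar 12 mm thick, 110 mm long (its y), on a 45 mm standoff at each end, 98 mm clear between. Origin: middle of the bar's axis, 160 mm from the hinge along the door (hinge frame x -53, y -160 mm), 272 mm above the ledge; 39 mm free gap behind the bar, open above and below. x points into the door, z up. The door's top edge is 26 mm above the bar's axis.
- jar: Closed round amber glass jar with a steel twist cap, 92 mm diameter, 130 mm high, about 0.5 kg, too wide for most grippers. Origin: centre of its underside; z is its axis. It starts to the right of the doorway and nearer the robot, outside the door's swing.
- coffee_pot: Bystander: clay coffee pot, body 104 mm diameter, 150 mm high, spout and handle reach 93 and 76 mm along its +x and -x. Origin: centre of its underside.
- dispenser: Bystander: white plastic push dispenser, 68 mm diameter, 178 mm high. Origin: centre of its underside.
There are look-alikes about, which are no part of the job. Leave any brown or pink look-alike of the jar alone.

How it is judged:
By the outcome, as a careful person would: the job done as asked, in the order asked, and still so for the second after the job is handed in, with the robot touching nothing.
It also fails if it takes over 67 s, if anything falls off the work surface, if the arm or the gripper's body presses on something with over 40 N, if the wrist force passes 120 N, or if a joint passes its speed limit or range.

## Working session

There is one attempt and no reset: what is moved stays moved. The work goes in short steps, Python scripts to look and compute and a tool call to move; the robot and the scene stay as the last step left them, time stands still between calls to the robot, and variables do not carry over. Pictures are saved under pics/ and viewed, at most 10 in all, crops included, and the job is handed in when it is done.

Besides the shell and the picture viewer there is one more tool, called after "Emit:" in YAML: its name, and indented under it one key for each argument. play_rows: Moves the arm, as the interface text tells. Its arguments: {"type":"object","properties":{"rows":{"type":"array","items":{"type":"array","items":{"type":"number"}}},"newtons":{"type":"number"}},"required":["rows"]}

```bash
mkdir -p pics; ls; python3 - <<'E'
from plant import sensors, optics, robot, finder
import cv2,numpy as np
s=sensors.sense()
for k in s: print(k,np.round(s[k],3))
ims=[]
for c in ("scene","top"):
    o=optics.snapshot(c); cv2.imwrite(f"pics/{c}0.png",cv2.cvtColor(o["pixels"],cv2.COLOR_RGB2BGR))
    print(c,np.round(o["T"],3).tolist(),np.round(o["K"],1).tolist())
    for t in ("cupboard","pull","door_hinge","jar","coffee_pot","dispenser"):
        print(t,[(np.round(d["at"],3).tolist(),round(d["conf"],2)) for d in finder.landmark_of(t,c)[:4]])
E
```

```text
pics
clock 0.0
joint_pos [ 0.974  0.528  1.434  0.     1.181 -0.178]
joint_vel [-0.    -0.002 -0.001  0.     0.     0.   ]
joint_efforts [-1.0000e-03 -4.4235e+01 -1.7802e+01 -0.0000e+00  8.0000e-03 -0.0000e+00]
position [0.253 0.571 0.23 ]
ee_rot [-0.     0.207  0.978 -0.001]
force [1.178 0.337 1.259]
torque [-0.001 -0.033 -0.011]
gripper_force 0.0
gripper_width 0.085
scene [[0.712, -0.603, 0.359, 0.12], [-0.702, -0.621, 0.35, -0.39], [0.012, -0.501, -0.865, 1.155], [0.0, 0.0, 0.0, 1.0]] [[372.1, 0.0, 257.2], [0.0, 372.1, 190.2], [0.0, 0.0, 1.0]]
cupboard [([0.631, 0.06, -0.0], 0.92)]
pull [([0.672, 0.287, -0.002], 0.67)]
door_hinge [([0.616, 0.177, 0.001], 0.66)]
jar [([0.316, -0.134, 0.001], 0.91), ([0.48, -0.155, -0.003], 0.61), ([0.473, -0.332, -0.0], 0.55)]
coffee_pot [([0.671, 0.288, -0.003], 0.67)]
dispenser [([0.702, -0.188, -0.004], 0.82), ([0.672, 0.287, -0.005], 0.41)]
top [[-0.004, -0.99, 0.139, 0.347], [-1.0, 0.007, 0.018, -0.005], [-0.019, -0.139, -0.99, 1.448], [0.0, 0.0, 0.0, 1.0]] [[480.1, 0.0, 246.8], [0.0, 480.1, 184.7], [0.0, 0.0, 1.0]]
cupboard [([0.631, 0.056, -0.002], 0.64)]
pull [([0.568, 0.015, 0.271], 0.77)]
door_hinge [([0.614, 0.175, 0.0], 0.65)]
jar [([0.321, -0.129, -0.001], 0.92), ([0.477, -0.329, -0.0], 0.83), ([0.472, -0.153, -0.001], 0.77)]
coffee_pot [([0.672, 0.286, -0.001], 0.77)]
dispenser [([0.698, -0.192, -0.0], 0.98)]
```

View pics/scene0.png

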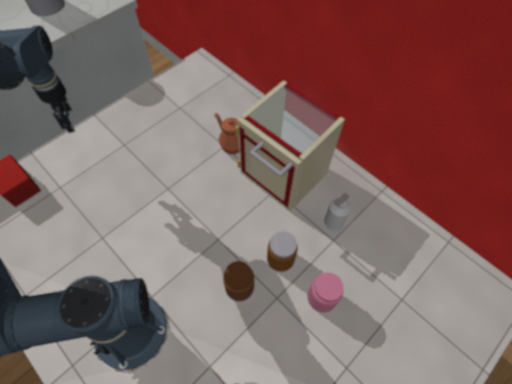

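View pics/top0.png

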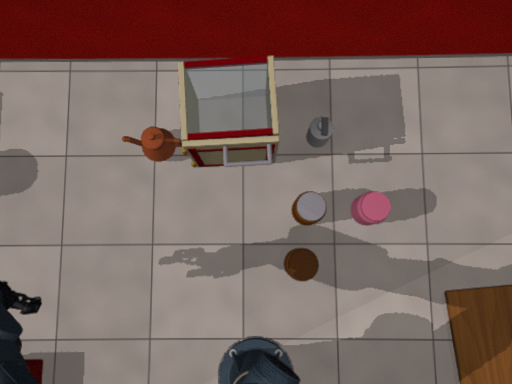

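The jar candidates are the steel-capped amber jar at top (310,208), the dark brown one at (301,264) and the pink one at (372,208). The steel cap and amber glass fit the one at (310,208), which sits right of and nearer than the doorway. The cupboard is at about (230,100) with its door shut and the handle at (247,155). I'll confirm the jar in a crop and measure the cupboard yaw and bar.

```bash
cat > h.py <<'E'
from plant import sensors, optics, robot, finder
import cv2,numpy as np
def cloud(c):
    o=optics.snapshot(c); h,w=o["z_map"].shape
    uv=np.stack(np.meshgrid(np.arange(w),np.arange(h)),-1).reshape(-1,1,2).astype(np.float32)
    n=cv2.undistortPoints(uv,o["K"],np.array(o["dist_coeffs"])).reshape(h,w,2)
    z=o["z_map"]; P=np.dstack([n*z[...,None],z])@o["T"][:3,:3].T+o["T"][:3,3]
    P[z==0]=np.nan
    return o,P
def save(o,name,box=None,s=1):
    im=cv2.cvtColor(o["pixels"],cv2.COLOR_RGB2BGR)
    if box: im=im[box[1]:box[3],box[0]:box[2]]
    cv2.imwrite("pics/"+name,cv2.resize(im,None,fx=s,fy=s,interpolation=cv2.INTER_CUBIC))
E
python3 - <<'E'
from h import *
print([a for a in dir(robot) if a[0]!='_'], robot.tcp_to_grasp)
o,P=cloud("top"); save(o,"crop1.png",(170,50,410,290),2.5)
m=(P[...,2]>.285)&(P[...,2]<.32)&(P[...,0]>.5)&(P[...,0]<.9)&(abs(P[...,1]-.05)<.25)
r=cv2.minAreaRect(P[m][:,:2].astype(np.float32)*1000); print("rim",r,cv2.boxPoints(r).round(0).tolist())
m=(P[...,2]>.262)&(P[...,2]<.284)&(P[...,0]>.5)&(P[...,0]<.59)&(abs(P[...,1])<.12)
q=P[m]; print("bar",m.sum(),q.min(0),q.max(0),cv2.minAreaRect(q[:,:2].astype(np.float32)*1000))
for c,b in (("jar",(.475,-.155)),("brown",(.32,-.13)),("disp",(.7,-.19)),("pink",(.477,-.33)),("pot",(.671,.287))):
    m=(np.hypot(P[...,0]-b[0],P[...,1]-b[1])<.08)&(P[...,2]>.02)&(P[...,2]<.25); q=P[m]; 
    t=q[q[:,2]>np.percentile(q[:,2],95)-.01]; print(c,cv2.minEnclosingCircle(t[:,:2].astype(np.float32)*1000),q[:,2].max(),q.min(0)[:2],q.max(0)[:2])
E
```

```text
['IKError', 'hand_in', 'tcp_to_grasp'] 0.0187
rim ((719.08251953125, 63.389503479003906), (220.93795776367188, 239.8431854248047), 3.333930730819702) [[602.0, 177.0], [616.0, -63.0], [836.0, -50.0], [822.0, 190.0]]
bar 302 [ 0.55845191 -0.0440417   0.26904931] [0.58986877 0.07589109 0.28293838] ((574.1366577148438, 15.899993896484375), (31.019559860229492, 119.99150848388672), 0.21319693326950073)
jar ((472.81866455078125, -156.0976104736328), 39.47726058959961) 0.13783152325268166 [ 0.42717455 -0.19951053] [ 0.51780791 -0.10983049]
brown ((314.6933898925781, -129.88282775878906), 39.412715911865234) 0.13996948871762882 [ 0.27075049 -0.17303875] [ 0.35823781 -0.08390851]
disp ((686.5075073242188, -193.09671020507812), 25.94455909729004) 0.1848112540557172 [ 0.66099709 -0.22673009] [ 0.73057728 -0.15840872]
pink ((472.5521240234375, -333.29498291015625), 39.63883972167969) 0.13839624848355503 [ 0.42664212 -0.37215072] [ 0.51697822 -0.28735194]
pot ((667.668701171875, 285.6143493652344), 33.28400802612305) 0.1554744637014911 [0.61776198 0.21011382] [0.71952345 0.36609905]
```

View pics/crop1.png

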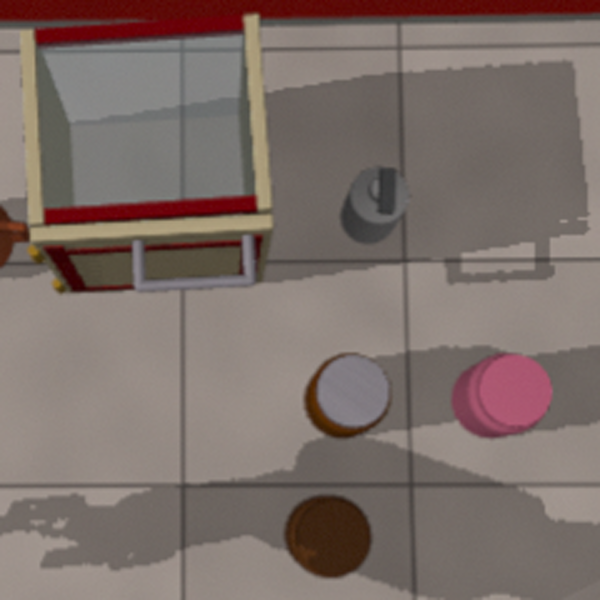

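The crop confirms it: the steel-capped amber jar is at crop (350,393), about (0.473,-0.154). The brown one at (328,537) and the pink one at (505,393) stay alone. The cupboard yaw is about 3.3° and the bar is at about (0.569,0.015,0.272).

Emit:
play_rows:
  rows:
    - [0,0,-1.8,0,0,0.122,-1]
    - [0,0,-1.8,0,0,0.122,-1]
    - [0,0,-1.8,0,0,0.122,-1]
    - [0,0,-1.8,0,0,0.122,-1]
    - [0,0,-1.8,0,0,0.122,-1]
    - [0,0,-1.8,0,0,0.122,-1]
    - [0,0,-1.8,0,0,0.122,-1]
    - [0,0,-1.8,0,0,0.122,-1]

```text
clock: 1.42
position: [0.2535, 0.5711, 0.3762]
ee_rot: [0.0, 0.644, 0.765, -0.0]
force: [-0.2, -0.2, 0.1]
gripper_width: 0.0856
gripper_force: 0.0
```

Emit:
play_rows:
  rows:
    - [0,0,0,0,0,0.113,-1]
    - [-2.9,1.4,0,0,0,0,-1]
    - [-2.9,1.4,0,0,0,0,-1]
    - [-2.9,1.4,0,0,0,0,-1]
    - [-2.9,1.4,0,0,0,0,-1]
    - [-2.9,1.4,0,0,0,0,-1]
    - [-2.9,1.4,0,0,0,0,-1]
    - [-2.9,1.4,0,0,0,0,-1]

```text
clock: 2.08
position: [0.3647, 0.3735, 0.3755]
ee_rot: [0.0, 0.684, 0.729, 0.0]
force: [0.5, 0.2, 0.0]
gripper_width: 0.0855
gripper_force: 0.0
```

Emit:
play_rows:
  rows:
    - [-2.9,1.4,0,0,0,0,-1]
    - [-2.9,1.4,0,0,0,0,-1]
    - [-2.9,1.4,0,0,0,0,-1]
    - [-2.9,1.4,0,0,0,0,-1]
    - [-2.9,1.4,0,0,0,0,-1]
    - [-2.9,1.4,0,0,0,0,-1]
    - [-2.9,1.4,0,0,0,0,-1]
    - [-2.9,1.4,0,0,0,0,-1]

```text
clock: 2.75
position: [0.4914, 0.1491, 0.3755]
ee_rot: [0.0, 0.684, 0.729, 0.0]
force: [-0.2, 0.3, -0.1]
gripper_width: 0.0856
gripper_force: 0.0
```

Emit:
play_rows:
  rows:
    - [-2.9,1.4,0,0,0,0,0.15]
    - [-2.9,1.4,0,0,0,0,0.15]
    - [-2.9,1.4,0,0,0,0,0.15]
    - [0,0,0,0,0,0,0.15]
    - [0,0,0,0,0,0,0.15]
    - [0,0,0,0,0,0,0.15]

```text
clock: 3.25
position: [0.5379, 0.0667, 0.3751]
ee_rot: [-0.001, 0.684, 0.729, -0.0]
force: [-0.4, 0.4, -0.5]
gripper_width: 0.0362
gripper_force: 0.0
```

```bash
python3 - <<'E'
from h import *
s=sensors.sense(); print(s["gripper_width"],s["position"],s["ee_rot"],np.round(s["joint_pos"],3))
o,P=cloud("scene"); save(o,"s2.png",(150,60,390,240),3)
p=finder.landmark_of("pull","scene"); print(p)
m=(P[...,2]>.262)&(P[...,2]<.284)&(P[...,0]>.5)&(P[...,0]<.59)&(abs(P[...,1])<.12)
q=P[m];print(m.sum(),cv2.minAreaRect(q[:,:2].astype(np.float32)*1000))
E
```

```text
0.036160155052950685 [0.53793965 0.06669958 0.37511129] [-5.97140239e-04  6.84274221e-01  7.29224538e-01 -8.33786190e-05] [-8.300e-02  2.740e-01  1.439e+00  1.000e-03  1.430e+00 -1.470e-01]
[{'at': [0.5723, 0.0177, 0.2731], 'conf': 0.69}]
210 ((574.3509521484375, 13.249313354492188), (121.29611206054688, 29.97625160217285), 89.63606262207031)
```

View pics/s2.png

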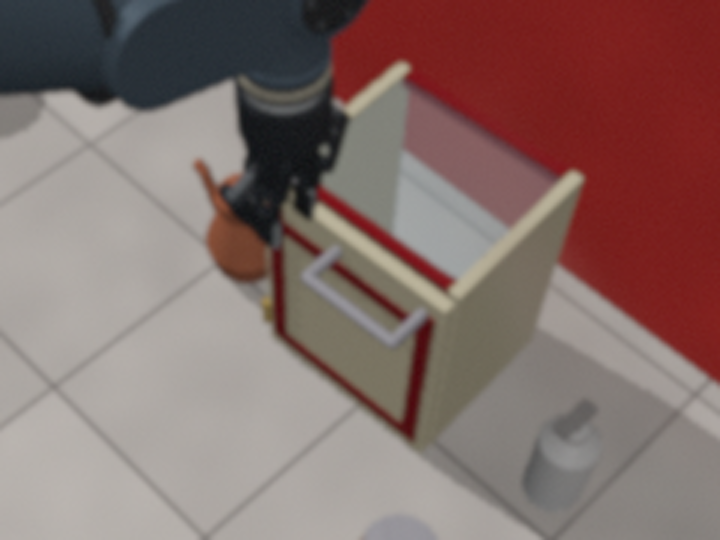

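The picture shows the gripper above the hinge side, with the bar at crop (350,305) free in front of the door and still shut. I'll align, then descend around the bar.

Emit:
play_rows:
  rows:
    - [-2.7,1.45,0,0,0,0,0.15]
    - [-2.7,1.45,0,0,0,0,0.15]
    - [0,0,0,0,0,0,0.15]
    - [0,0,2,0,0,0,0.15]
    - [0,0,2,0,0,0,0.15]
    - [0,0,0,0,0,0,0.15]
    - [0,0,0,0,0,0,0.15]

```text
clock: 3.93
position: [0.5697, 0.0157, 0.3347]
ee_rot: [-0.001, 0.684, 0.73, -0.001]
force: [-0.0, -0.5, 0.2]
gripper_width: 0.0362
gripper_force: 0.0
```

Emit:
play_rows:
  rows:
    - [0,0,1.4,0,0,0,0.15]
    - [0,0,1.4,0,0,0,0.15]
    - [0,0,1.4,0,0,0,0.15]
    - [0,0,1.4,0,0,0,0.15]
    - [0,0,1.4,0,0,0,0.15]
    - [0,0,1.2,0,0,0,0.15]
    - [0,0,0,0,0,0,0.15]

```text
clock: 4.52
position: [0.5716, 0.0152, 0.2541]
ee_rot: [0.001, 0.684, 0.73, 0.001]
force: [0.4, -0.3, 0.0]
gripper_width: 0.0358
gripper_force: 0.0
```

Emit:
play_rows:
  newtons: 25
  rows:
    - [0,0,0,0,0,0,0.4]
    - [0,0,0,0,0,0,0.8]
    - [0,0,0,0,0,0,0.8]
    - [0,0,0,0,0,0,0.8]
    - [0,0,0,0,0,0,0.8]
    - [0,0,0,0,0,0,0.8]

```text
clock: 5.02
position: [0.5705, 0.0146, 0.2546]
ee_rot: [0.0, 0.684, 0.729, 0.0]
force: [-3.6, 1.0, 5.5]
gripper_width: 0.0108
gripper_force: 24.6
```

Emit:
play_rows:
  rows:
    - [0.17,-0.48,0,0,0,0.03,0.8]
    - [0.35,-0.95,0,0,0,0.06,0.8]
    - [0.35,-0.95,0,0,0,0.06,0.8]
    - [0.35,-0.95,0,0,0,0.06,0.8]
    - [0.35,-0.95,0,0,0,0.06,0.8]
    - [0.35,-0.95,0,0,0,0.06,0.8]

```text
clock: 5.52
position: [0.5213, 0.0366, 0.2546]
ee_rot: [0.002, 0.795, 0.606, 0.001]
force: [-0.6, -1.6, 3.7]
gripper_width: 0.011
gripper_force: 24.9
```

Emit:
play_rows:
  rows:
    - [0.35,-0.95,0,0,0,0.06,0.8]
    - [0.35,-0.95,0,0,0,0.06,0.8]
    - [0.35,-0.95,0,0,0,0.06,0.8]
    - [0.35,-0.95,0,0,0,0.06,0.8]
    - [0.35,-0.95,0,0,0,0.06,0.8]
    - [0.35,-0.95,0,0,0,0.06,0.8]
    - [0.35,-0.95,0,0,0,0.06,0.8]
    - [0.35,-0.95,0,0,0,0.06,0.8]

```text
clock: 6.18
position: [0.4661, 0.0958, 0.2546]
ee_rot: [0.001, 0.917, 0.4, 0.0]
force: [-1.4, -2.3, 6.0]
gripper_width: 0.011
gripper_force: 25.0
```

Emit:
play_rows:
  rows:
    - [0.35,-0.95,0,0,0,0.06,0.8]
    - [0.35,-0.95,0,0,0,0.06,0.8]
    - [0.35,-0.95,0,0,0,0.06,0.8]
    - [0.35,-0.95,0,0,0,0.06,0.8]
    - [0.35,-0.95,0,0,0,0.06,0.8]
    - [0.35,-0.95,0,0,0,0.06,0.8]
    - [0.35,-0.95,0,0,0,0.06,0.8]
    - [0.35,-0.95,0,0,0,0.06,0.8]

```text
clock: 6.85
position: [0.4448, 0.1741, 0.2546]
ee_rot: [0.0, 0.985, 0.17, 0.0]
force: [-3.6, -0.6, 6.8]
gripper_width: 0.0108
gripper_force: 25.0
```

Emit:
play_rows:
  rows:
    - [0.35,-0.95,0,0,0,0.06,0.8]
    - [0.35,-0.95,0,0,0,0.06,0.8]
    - [0.35,-0.95,0,0,0,0.06,0.8]
    - [0.35,-0.95,0,0,0,0.06,0.8]
    - [0.35,-0.95,0,0,0,0.06,0.8]
    - [0.35,-0.95,0,0,0,0.06,0.8]
    - [0.35,-0.95,0,0,0,0.06,0.8]
    - [0.17,-0.48,0,0,0,0.03,0.8]

```text
clock: 7.52
position: [0.4603, 0.249, 0.2546]
ee_rot: [-0.001, 0.999, -0.054, 0.0]
force: [-3.5, -0.0, 7.3]
gripper_width: 0.0111
gripper_force: 25.1
```

Emit:
play_rows:
  rows:
    - [0,0,0,0,0,0,0.8]
    - [0,0,0,0,0,0,0.15]
    - [0,0,0,0,0,0,0.15]
    - [0,0,0,0,0,0,0.15]
    - [0,0,0,0,0,0,0.15]
    - [0,0,0,0,0,0,0.15]

```text
clock: 8.02
position: [0.4607, 0.2475, 0.2533]
ee_rot: [-0.0, 0.999, -0.053, 0.0]
force: [0.2, 0.8, -0.4]
gripper_width: 0.0362
gripper_force: 0.2
```

```bash
python3 - <<'E'
from h import *
s=sensors.sense(); print(s["gripper_width"],s["position"],s["ee_rot"],np.round(s["joint_pos"],3),s["force"])
o,P=cloud("scene")
p=finder.landmark_of("pull","scene"); print(p, finder.landmark_of("door_hinge","scene"))
E
```

```text
0.03615086219230187 [0.46071534 0.24750031 0.25328155] [-4.99314208e-05  9.98608499e-01 -5.27355705e-02  1.48418724e-04] [ 0.279  0.363  1.661 -0.     1.118  1.955] [ 0.19465036  0.84126574 -0.41002199]
[{'at': [0.4642, 0.2506, 0.2728], 'conf': 0.75}] [{'at': [0.6123, 0.1782, 0.0018], 'conf': 0.89}]
```

Emit:
play_rows:
  rows:
    - [0,0,-2.5,0,0,0,0.15]
    - [0,0,-3,0,0,0,0.15]
    - [0,0,-3,0,0,0,0.15]
    - [0,0,-3,0,0,-0.122,0]
    - [0,0,0,0,0,-0.122,-0.41]
    - [0,0,0,0,0,-0.122,-0.41]
    - [0,0,0,0,0,-0.122,-0.41]
    - [0,0,0,0,0,-0.122,-0.41]

```text
clock: 8.83
position: [0.4604, 0.2475, 0.3685]
ee_rot: [0.0, 0.968, 0.253, 0.0]
force: [0.3, -0.0, -0.2]
gripper_width: 0.06
gripper_force: 0.0
```

Emit:
play_rows:
  rows:
    - [0,0,0,0,0,-0.122,-0.41]
    - [0,0,0,0,0,-0.122,-0.41]
    - [0,0,0,0,0,-0.122,-0.41]
    - [0,0,0,0,0,-0.122,-0.41]
    - [0,0,0,0,0,-0.122,-0.41]
    - [0,0,0,0,0,0,-0.41]
    - [0,0,0,0,0,0,-0.41]

```text
clock: 9.42
position: [0.4604, 0.2475, 0.3682]
ee_rot: [-0.0, 0.849, 0.528, -0.0]
force: [0.1, -0.5, 1.1]
gripper_width: 0.0603
gripper_force: 0.0
```

```bash
python3 - <<'E'
from h import *
s=sensors.sense(); print(s["gripper_width"],s["position"],s["ee_rot"],np.round(s["joint_pos"],3),s["force"])
for c in ("scene","top"):
    o,P=cloud(c)
    for t in ("pull","door_hinge","jar","cupboard"): print(t,[(np.round(d["at"],3).tolist(),round(d["conf"],2)) for d in finder.landmark_of(t,c)[:4]])
save(o,"t3.png",(100,40,420,300),2)
E
```

```text
0.0602612446783198 [0.46040963 0.24752139 0.36818639] [-3.93707595e-05  8.49495970e-01  5.27595081e-01 -1.64332169e-04] [ 0.279  0.248  1.494 -0.     1.4    0.739] [ 0.11052063 -0.49081774  1.09709635]
pull [([0.465, 0.251, 0.276], 0.59)]
door_hinge [([0.611, 0.176, 0.001], 0.93)]
jar [([0.479, -0.154, 0.0], 0.96), ([0.316, -0.132, 0.002], 0.63), ([0.473, -0.334, -0.004], 0.6)]
cupboard []
pull [([0.459, 0.25, 0.271], 0.94)]
door_hinge [([0.614, 0.175, 0.002], 0.71)]
jar [([0.318, -0.128, -0.0], 0.95), ([0.473, -0.151, -0.001], 0.91), ([0.478, -0.33, -0.002], 0.8)]
cupboard []
```

View pics/t3.png

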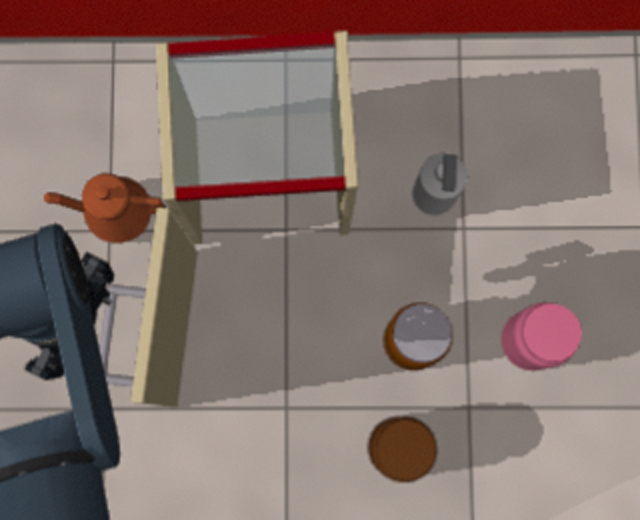

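The door stands about 1.74 rad open (crop (165,310)). The jar is untouched at (420,335), and the pot and dispenser haven't moved. Next I'll go behind the jar.

Emit:
play_rows:
  rows:
    - [-3,1.36,0,0,0,0,-0.41]
    - [-3,1.36,0,0,0,0,-0.41]
    - [-3,1.36,0,0,0,0,-0.41]
    - [-3,1.36,0,0,0,0,-0.41]
    - [-3,1.36,0,0,0,0,-0.41]
    - [-3,1.36,0,0,0,0,-0.41]
    - [-3,1.36,0,0,0,0,-0.41]
    - [-3,1.36,0,0,0,0,-0.41]

```text
clock: 10.58
position: [0.4522, -0.0173, 0.3685]
ee_rot: [0.0, 0.849, 0.529, 0.0]
force: [2.0, -0.1, -0.2]
gripper_width: 0.0602
gripper_force: 0.0
```

Emit:
play_rows:
  rows:
    - [-3,1.36,0,0,0,0,-0.41]
    - [-3,1.36,0,0,0,0,-0.41]
    - [-3,1.36,0,0,0,0,-0.41]
    - [-3,1.36,0,0,0,0,-0.41]
    - [-3,1.36,0,0,0,0,-0.41]
    - [-2,1,0,0,0,0,-0.41]
    - [0,0,0,0,0,0,-0.41]
    - [0,0,0,0,0,0,-0.41]

```text
clock: 11.25
position: [0.4475, -0.2036, 0.3681]
ee_rot: [-0.0, 0.849, 0.528, 0.0]
force: [-0.3, 0.8, -0.2]
gripper_width: 0.0601
gripper_force: 0.0
```

Emit:
play_rows:
  rows:
    - [0,0,3,0,0,0,-0.41]
    - [0,0,3,0,0,0,-0.41]
    - [0,0,3,0,0,0,-0.41]
    - [0,0,3,0,0,0,-0.41]
    - [0,0,3,0,0,0,-0.41]
    - [0,0,3,0,0,0,-0.41]
    - [0,0,3,0,0,0,-0.41]

```text
clock: 11.83
position: [0.4478, -0.201, 0.1575]
ee_rot: [0.0, 0.848, 0.53, 0.0]
force: [0.3, 0.3, -0.7]
gripper_width: 0.0603
gripper_force: 0.0
```

Emit:
play_rows:
  rows:
    - [0,0,1.5,0,0,0,-0.41]
    - [0,0,1.5,0,0,0,-0.41]
    - [0,0,1.5,0,0,0,-0.41]
    - [0,0,1.5,0,0,0,-0.41]
    - [0,0,1.5,0,0,0,-0.41]
    - [0,0,1.5,0,0,0,-0.41]
    - [0,0,0.5,0,0,0,-0.41]
    - [0,0,0,0,0,0,-0.41]

```text
clock: 12.5
position: [0.4472, -0.2011, 0.0625]
ee_rot: [-0.001, 0.848, 0.53, -0.0]
force: [-0.4, 0.2, -0.1]
gripper_width: 0.0604
gripper_force: 0.0
```

```bash
python3 - <<'E'
from h import *
s=sensors.sense(); print(s["position"],s["ee_rot"],np.round(s["joint_pos"],3),s["force"])
o,P=cloud("scene")
save(o,"s4.png",(170,170,390,330),3)
E
```

```text
[ 0.44720099 -0.20111675  0.06254671] [-1.37646399e-03  8.48300015e-01  5.29513945e-01 -4.15046101e-04] [-0.651  0.638  1.9    0.     0.606 -0.197] [-0.3610561   0.17528881 -0.11082194]
```

View pics/s4.png

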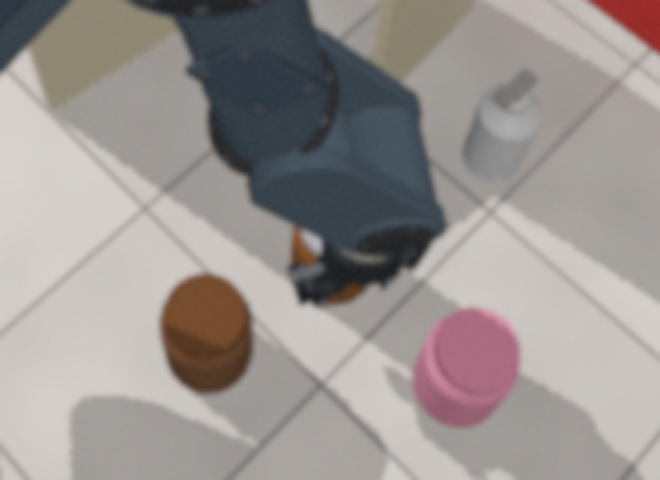

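The gripper stands behind the jar at crop (340,260), and the brown and pink ones are clear. Starting the push.

Emit:
play_rows:
  rows:
    - [0.5,0,0,0,0,0,-0.41]
    - [0.5,0,0,0,0,0,-0.41]
    - [0.6,0,0,0,0,0,-0.41]
    - [0.8,0,0,0,0,0,-0.41]
    - [0.8,0,0,0,0,0,-0.41]
    - [0.8,0,0,0,0,0,-0.41]
    - [0.8,0,0,0,0,0,-0.41]
    - [0.8,0,0,0,0,0,-0.41]

```text
clock: 13.22
position: [0.4727, -0.1521, 0.064]
ee_rot: [0.001, 0.848, 0.529, -0.0]
force: [-1.8, -4.9, 6.7]
gripper_width: 0.06
gripper_force: 2.5
```

```bash
cat >> h.py <<'E'
def jar(c="top"):
    o,P=cloud(c); hsv=None
    print([(np.round(d["at"],3).tolist(),round(d["conf"],2)) for d in finder.landmark_of("jar",c)[:4]])
    m=(P[...,2]>.115)&(P[...,2]<.15)&(o["pixels"].min(-1)>110)&(P[...,0]>.4)&(abs(P[...,1])<.25)
    q=P[m]
    if len(q)>20: print("cap",m.sum(),q[:,2].min(),np.median(q[:,2]),q[:,2].max(),cv2.minEnclosingCircle(q[:,:2].astype(np.float32)))
    return o,P
E
python3 -c "
from h import *
print(sensors.sense()['position'],sensors.sense()['force']); jar(); jar('scene')"
```

```text
[ 0.4726972  -0.15209531  0.06400863] [-1.8127141  -4.94306836  6.71735169]
[([0.489, -0.112, 0.005], 0.66), ([0.318, -0.128, -0.0], 0.5)]
cap 134 0.11503442375077522 0.12835337850766793 0.14316970555294994 ((0.6072327494621277, -0.1600141078233719), 0.11945167183876038)
[([0.316, -0.132, 0.002], 0.98), ([0.494, -0.112, 0.003], 0.83), ([0.476, -0.333, -0.002], 0.78)]
cap 551 0.11502372353524182 0.1302794270736376 0.14984795736691026 ((0.580034077167511, 0.004652008414268494), 0.2597488462924957)
```

Emit:
play_rows:
  rows:
    - [0,0,-0.3,0,0,0,-0.41]
    - [0,0,0,0,0,0,-0.41]

```text
clock: 13.58
position: [0.4721, -0.1522, 0.0664]
ee_rot: [-0.0, 0.849, 0.529, -0.0]
force: [-0.5, -1.9, 1.2]
gripper_width: 0.0599
gripper_force: 0.0
```

```bash
python3 -c "
from h import *
o,P=cloud('scene'); save(o,'s5.png',(210,170,350,290),5)"
```

```text
(no output)
```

View pics/s5.png

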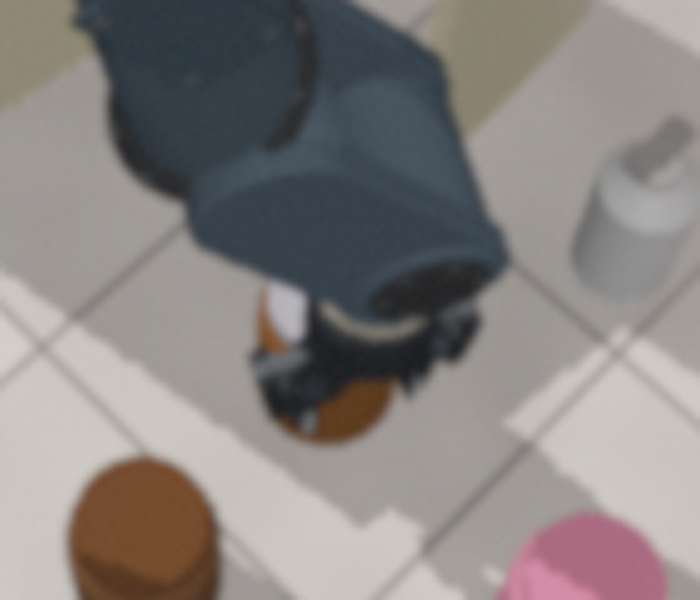

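Jar is upright (crop (320,380)). The upward force was most likely the gripper body grazing the cap, and it eased when raised. I'll raise 4 mm more and continue.

Emit:
play_rows:
  rows:
    - [0,0,-0.4,0,0,0,-0.41]
    - [0.5,0,0,0,0,0,-0.41]
    - [0.5,0,0,0,0,0,-0.41]
    - [0.5,0,0,0,0,0,-0.41]
    - [0.5,0,0,0,0,0,-0.41]

```text
clock: 14.05
position: [0.4814, -0.1342, 0.0704]
ee_rot: [0.0, 0.849, 0.529, 0.0]
force: [-1.6, -1.9, 0.9]
gripper_width: 0.0604
gripper_force: 1.7
```

Emit:
play_rows:
  rows:
    - [0.7,0,0,0,0,0,-0.41]
    - [0.8,0,0,0,0,0,-0.41]
    - [0.8,0,0,0,0,0,-0.41]
    - [0.8,0,0,0,0,0,-0.41]
    - [0.8,0,0,0,0,0,-0.41]
    - [0.8,0,0,0,0,0,-0.41]
    - [0.8,0,0,0,0,0,-0.41]
    - [0.8,0,0,0,0,0,-0.41]

```text
clock: 14.72
position: [0.5091, -0.0771, 0.0703]
ee_rot: [-0.0, 0.849, 0.529, -0.0]
force: [-2.2, -1.9, 1.1]
gripper_width: 0.0603
gripper_force: 1.7
```

```bash
python3 -c "
from h import *
jar(); jar('scene')"
```

```text
[([0.475, -0.33, -0.002], 0.67), ([0.315, -0.129, -0.0], 0.63), ([0.527, -0.037, 0.002], 0.59), ([0.7, -0.196, -0.001], 0.46)]
cap 91 0.11506902511074935 0.1185251813936421 0.14574546919368436 ((0.697875440120697, -0.1932058036327362), 0.030779466032981873)
[([0.535, -0.035, -0.001], 0.81), ([0.314, -0.131, -0.0], 0.63)]
cap 500 0.11503928209013137 0.12899914611496044 0.14975732486776705 ((0.5782803297042847, 0.004280435387045145), 0.2603830397129059)
```

Emit:
play_rows:
  rows:
    - [0.7,0,0,0,0,0,-0.41]
    - [0.8,0,0,0,0,0,-0.41]
    - [0.8,0,0,0,0,0,-0.41]
    - [0.8,0,0,0,0,0,-0.41]
    - [0.8,0,0,0,0,0,-0.41]
    - [0.8,0,0,0,0,0,-0.41]
    - [0.8,0,0,0,0,0,-0.41]
    - [0.8,0,0,0,0,0,-0.41]

```text
clock: 15.58
position: [0.5369, -0.0205, 0.0703]
ee_rot: [-0.0, 0.849, 0.529, -0.0]
force: [-1.7, -1.8, 1.0]
gripper_width: 0.0601
gripper_force: 1.9
```

Emit:
play_rows:
  rows:
    - [0.8,0,0,0,0,0,-0.41]
    - [0.8,0,0,0,0,0,-0.41]
    - [0,0,0,0,0,0,-0.41]
    - [-1.5,0,0,0,0,0,-0.41]
    - [-2.5,0,0,0,0,0,-0.41]
    - [-2.5,0,0,0,0,0,-0.41]
    - [-2.5,0,0,0,0,0,-0.41]
    - [0,0,0,0,0,0,-0.41]

```text
clock: 16.25
position: [0.5029, -0.0903, 0.0701]
ee_rot: [-0.0, 0.85, 0.527, -0.0]
force: [-0.3, 0.2, -0.0]
gripper_width: 0.0601
gripper_force: 0.0
```

```bash
python3 -c "
from h import *
s=sensors.sense(); print(np.round(s['joint_pos'],3))
jar(); jar('scene')"
```

```text
[-0.397  0.638  1.847 -0.     0.658  0.064]
[([0.478, -0.331, -0.002], 0.89), ([0.564, 0.039, 0.001], 0.75)]
cap 154 0.11509324752067807 0.1213162220049212 0.14510049699597194 ((0.6267838478088379, -0.08137175440788269), 0.16355733573436737)
[([0.315, -0.133, 0.001], 0.83), ([0.474, -0.332, -0.001], 0.73), ([0.569, 0.036, -0.0], 0.67)]
cap 450 0.11504455232666011 0.12808669384417826 0.14998901822248634 ((0.5809931755065918, 0.005817844532430172), 0.2594909071922302)
```

Emit:
play_rows:
  rows:
    - [-1,0,0,0,0,0.117,-0.41]
    - [0,0,0,0,0,0.117,-0.41]
    - [0,0,0,0,0,0.117,-0.41]
    - [0,0,0,0,0,0.117,-0.41]
    - [0,0,0,0,0,0.117,-0.41]
    - [0,0,0,0,0,0.117,-0.41]
    - [0,0,0,0,0,0.117,-0.41]
    - [0,0,0,0,0,0.117,-0.41]

```text
clock: 17.12
position: [0.5002, -0.0956, 0.0703]
ee_rot: [-0.0, 0.996, 0.087, 0.0]
force: [-0.1, 0.3, 0.4]
gripper_width: 0.0603
gripper_force: 0.0
```

Emit:
play_rows:
  rows:
    - [0,0,0,0,0,0.117,-0.41]
    - [-0.7,-2.2,0,0,0,0,-0.41]
    - [-0.7,-2.2,0,0,0,0,-0.41]
    - [-0.7,-2.2,0,0,0,0,-0.41]
    - [-0.7,-2.2,0,0,0,0,-0.41]
    - [-0.7,-1.8,0,0,0,0,-0.41]
    - [0,0,0,0,0,0,-0.41]
    - [0,0,0,0,0,0,-0.41]

```text
clock: 17.78
position: [0.4581, 0.0085, 0.0704]
ee_rot: [-0.0, 0.999, 0.033, 0.0]
force: [-0.5, -0.5, 0.1]
gripper_width: 0.0601
gripper_force: 0.0
```

Emit:
play_rows:
  rows:
    - [0,0,0,0,0.1,0,-0.41]
    - [0,0,0,0,0.1,0,-0.41]
    - [0,0,0,0,0.1,0,-0.41]
    - [0,0,0,0,0.1,0,-0.41]
    - [0,0,0,0,0,0,-0.41]

```text
clock: 18.2
position: [0.4617, 0.0179, 0.07]
ee_rot: [-0.023, 0.992, 0.034, 0.123]
force: [0.5, -0.4, -0.3]
gripper_width: 0.0603
gripper_force: 0.0
```

```bash
python3 -c "
from h import *
from scipy.spatial.transform import Rotation as R
s=sensors.sense(); print(np.round(s['joint_pos'],3),s['force'],s['position']); print(R.from_quat(s['ee_rot'],scalar_first=True).as_matrix().round(3))
"
```

```text
[-0.284  0.59   2.154  0.607  0.213  0.636] [ 0.47659493 -0.36752986 -0.33310011] [0.46166441 0.01793181 0.06997913]
[[ 0.967  0.073  0.243]
 [ 0.061 -0.997  0.055]
 [ 0.246 -0.038 -0.969]]
```

```bash
cat > fit.py <<'E'
import numpy as np
from scipy.optimize import least_squares
from scipy.spatial.transform import Rotation as R
D=[(.974,.528,1.434,1.181,.253,.571,.230),(-.083,.274,1.439,1.430,.538,.0667,.375),(.279,.363,1.661,1.118,.4607,.2475,.2533),(.279,.248,1.494,1.400,.4604,.2475,.3682),(-.651,.638,1.9,.606,.4472,-.2011,.0625),(-.397,.638,1.847,.658,.5029,-.0903,.0701)]
def wc(q,p): # wrist centre (position of TCP minus vertical tool)
    L1,L2,ph,r0,z0,d=p; r=r0+L1*np.sin(q[1])+L2*np.sin(q[1]+q[2]+ph); z=z0+L1*np.cos(q[1])+L2*np.cos(q[1]+q[2]+ph)
    c,s=np.cos(q[0]),np.sin(q[0]); return np.array([r*c-d*s,r*s+d*c,z])
f=least_squares(lambda p:np.concatenate([wc(a,p)-a[4:] for a in D]),[.4,.4,0,.05,0,.11])
p=f.x
if __name__=="__main__":
    print(p.round(4),abs(f.fun).max())
    q=[-.284,.59,2.154]; T=np.array([.46166,.01793,.06998]); zt=np.array([.243,.055,-.969])
    w=wc(q,p); # w = W + (0,0,-Lt); T=W+Lt*zt
    e=zt+[0,0,1]; print("Lt",(T-w)@e/(e@e),T-w)
    L=(T-w)@e/(e@e)
    # orientation model: forearm dir angle q2+q3; solve for targets
    for x,z,t in [(.52,.07,.2),(.54,.06,.2),(.54,.06,.3),(.56,.06,.35),(.6,.06,.35),(.6,.06,.5),(.64,.06,.5),(.66,.05,.6),(.68,.05,.6),(.68,.05,.75)]:
        h=.058; T=np.array([x,.035+(x-.52)*.058,z]); zt=np.array([np.sin(t)*np.cos(h),np.sin(t)*np.sin(h),-np.cos(t)])
        tgt=T-L*(zt+[0,0,1]); s=least_squares(lambda q:wc(q,p)-tgt,[-.2,.7,1.7]); q=s.x
        g=q[1]+q[2]; fd=np.array([np.sin(g)*np.cos(q[0]),np.sin(g)*np.sin(q[0]),np.cos(g)])
        print(x,z,t,q.round(2),"q5",round(float(np.arccos(fd@zt)),2),"maxtilt(q5=0)",round(np.pi-g,2),"side",round(float(np.arccos(-zt[2])-(np.pi-g)),2),abs(s.fun).max().round(4))
E
python3 fit.py
```

```text
[ 5.882e-01  4.084e-01  2.853e-01 -2.000e-04 -2.200e-02  1.112e-01] 0.0004717407573722743
Lt 0.29789172563998484 [0.07257403 0.0156783  0.00902607]
0.52 0.07 0.2 [-0.17  0.62  1.97] q5 0.36 maxtilt(q5=0) 0.55 side -0.35 0.0
0.54 0.06 0.2 [-0.16  0.65  1.93] q5 0.37 maxtilt(q5=0) 0.57 side -0.37 0.0
0.54 0.06 0.3 [-0.18  0.65  2.  ] q5 0.21 maxtilt(q5=0) 0.49 side -0.19 0.0
0.56 0.06 0.35 [-0.18  0.66  1.99] q5 0.17 maxtilt(q5=0) 0.49 side -0.14 0.0
0.6 0.06 0.35 [-0.16  0.68  1.89] q5 0.24 maxtilt(q5=0) 0.57 side -0.22 0.0
0.6 0.06 0.5 [-0.18  0.7   1.99] q5 0.12 maxtilt(q5=0) 0.44 side 0.06 0.0
0.64 0.06 0.5 [-0.16  0.72  1.89] q5 0.11 maxtilt(q5=0) 0.53 side -0.03 0.0
0.66 0.05 0.6 [-0.16  0.77  1.91] q5 0.18 maxtilt(q5=0) 0.46 side 0.14 0.0
0.68 0.05 0.6 [-0.15  0.78  1.86] q5 0.15 maxtilt(q5=0) 0.5 side 0.1 0.0
0.68 0.05 0.75 [-0.17  0.83  1.95] q5 0.4 maxtilt(q5=0) 0.37 side 0.38 0.0
```

Emit:
play_rows:
  rows:
    - [1.26,-0.44,0.34,0,0,0,-0.41]
    - [1.26,-0.44,0.34,0,0,0,-0.41]
    - [1.26,-0.44,0.34,0,0,0,-0.41]
    - [0,0,0,0,0.05,0,-0.41]
    - [0,0,0,0,0,0,-0.41]

```text
clock: 18.62
position: [0.5012, 0.0352, 0.0701]
ee_rot: [-0.025, 0.989, 0.035, 0.142]
force: [-0.0, 0.1, -0.0]
gripper_width: 0.0604
gripper_force: 0.0
```

```bash
cat > st.py <<'E'
from h import *
from scipy.spatial.transform import Rotation as R
s=sensors.sense(); print(np.round(s['joint_pos'],3),np.round(s['force'],1),np.round(s['position'],4)); print(R.from_quat(s['ee_rot'],scalar_first=True).as_matrix().round(3))
E
python3 -c "
import st; st.jar()"
```

```text
[-0.227  0.608  2.084  0.583  0.221  0.718] [-0.   0.1 -0. ] [0.5012 0.0352 0.0701]
[[ 0.957  0.076  0.28 ]
 [ 0.062 -0.996  0.06 ]
 [ 0.283 -0.04  -0.958]]
[([0.317, -0.128, 0.002], 0.72), ([0.478, -0.332, -0.001], 0.61), ([0.563, 0.038, -0.001], 0.6)]
cap 172 0.11511176392288047 0.1259674977899472 0.14313271143781137 ((0.6342286467552185, -0.07738932967185974), 0.16439537703990936)
```

Emit:
play_rows:
  rows:
    - [0.57,0.01,0.17,0,0.012,0,-0.41]
    - [0.57,0.01,0.17,0,0.012,0,-0.41]
    - [0.57,0.01,0.18,0,0.012,0,-0.41]
    - [0.57,0.01,0.18,0,0.012,0,-0.41]
    - [0.57,0.01,0.19,0,0.012,0,-0.41]
    - [0.57,0.01,0.2,0,0.012,0,-0.41]
    - [0.57,0.01,0.2,0,0.012,0,-0.41]
    - [0.57,0.01,0.21,0,0.012,0,-0.41]

```text
clock: 19.38
position: [0.5472, 0.0384, 0.0703]
ee_rot: [-0.027, 0.981, 0.034, 0.188]
force: [-2.6, 0.1, 1.4]
gripper_width: 0.0604
gripper_force: 1.4
```

```bash
python3 -c "
import st; st.jar();st.jar('scene')"
```

```text
[-0.213  0.637  2.037  0.916  0.181  0.407] [-2.6  0.1  1.4] [0.5472 0.0384 0.0703]
[[ 0.927  0.076  0.367]
 [ 0.056 -0.996  0.067]
 [ 0.371 -0.041 -0.928]]
[([0.589, 0.043, -0.001], 0.92), ([0.318, -0.132, 0.0], 0.79), ([0.477, -0.331, -0.004], 0.67)]
cap 155 0.11500678994494429 0.1272001144106938 0.1427713369181145 ((0.6453275680541992, -0.07303272187709808), 0.1603499948978424)
[([0.472, -0.332, -0.002], 0.96), ([0.315, -0.132, -0.0], 0.68), ([0.594, 0.041, -0.002], 0.55)]
cap 570 0.11505678351026827 0.12889093417437214 0.14942812651675275 ((0.6644043922424316, -0.026042506098747253), 0.19838158786296844)
```

Emit:
play_rows:
  rows:
    - [0.63,0.01,0.31,0,0.008,0,-0.41]
    - [0.63,0.01,0.31,0,0.008,0,-0.41]
    - [0.63,0.01,0.31,0,0.008,0,-0.41]
    - [0.63,0.01,0.31,0,0.008,0,-0.41]
    - [0.63,0.01,0.31,0,0.008,0,-0.41]
    - [0.63,0.01,0.31,0,0.008,0,-0.41]
    - [0.63,0.01,0.31,0,0.008,0,-0.41]
    - [0.63,0.01,0.31,0,0.008,0,-0.41]

```text
clock: 20.25
position: [0.6047, 0.042, 0.068]
ee_rot: [-0.028, 0.974, 0.033, 0.221]
force: [-4.3, -0.7, 4.5]
gripper_width: 0.06
gripper_force: 3.2
```

```bash
python3 -c "
import st; o,P=st.jar();st.save(o,'t6.png',(140,40,400,240),3);st.jar('scene')"
```

```text
[-0.189  0.679  1.942  1.004  0.177  0.349] [-4.3 -0.7  4.5] [0.6047 0.042  0.068 ]
[[ 0.9    0.076  0.428]
 [ 0.052 -0.996  0.069]
 [ 0.432 -0.04  -0.901]]
[([0.318, -0.13, -0.001], 0.83), ([0.474, -0.33, -0.001], 0.71), ([0.643, 0.047, -0.001], 0.65)]
cap 170 0.11509380505376199 0.12573836779362746 0.1429963647439063 ((0.6670020818710327, -0.07277652621269226), 0.1570693701505661)
[([0.317, -0.134, -0.001], 0.74), ([0.651, 0.046, 0.001], 0.66), ([0.475, -0.336, -0.003], 0.65)]
cap 555 0.11500002095664419 0.12869525035730156 0.14978954333137495 ((0.6798915266990662, -0.06821456551551819), 0.15498840808868408)
```

View pics/t6.png

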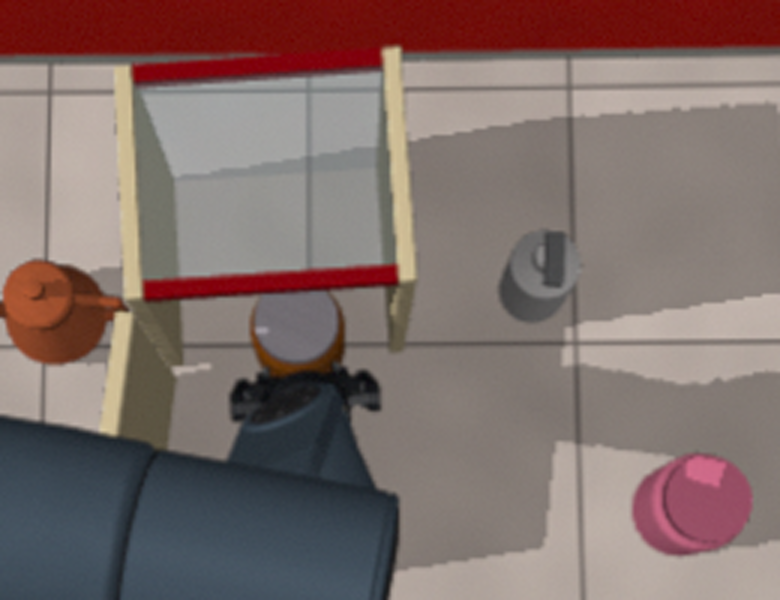

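Jar cap is at crop (297,325), upright, entering mid-doorway. The door is still open and the pot and dispenser are undisturbed. Continuing without lowering.

Emit:
play_rows:
  rows:
    - [0.09,0,-0.18,0,0,0,-0.41]
    - [0.63,0.01,0.3,0,0,0,-0.41]
    - [0.63,0.01,0.3,0,0,0,-0.41]
    - [0.63,0.01,0.3,0,0,0,-0.41]
    - [0.63,0.01,0.3,0,0,0,-0.41]
    - [0.63,0.01,0.3,0,0,0,-0.41]
    - [0.63,0.01,0.3,0,0,0,-0.41]

```text
clock: 21.03
position: [0.6449, 0.0446, 0.0696]
ee_rot: [-0.028, 0.975, 0.033, 0.219]
force: [-2.6, 0.4, 2.0]
gripper_width: 0.0603
gripper_force: 1.7
```

```bash
python3 -c "
import st; o,P=st.jar();st.jar('scene')"
```

```text
[-0.169  0.699  1.838  0.668  0.229  0.709] [-2.6  0.4  2. ] [0.6449 0.0446 0.0696]
[[ 0.902  0.077  0.425]
 [ 0.052 -0.996  0.07 ]
 [ 0.429 -0.041 -0.902]]
[([0.477, -0.331, -0.002], 0.93), ([0.315, -0.129, 0.001], 0.91), ([0.686, 0.049, -0.003], 0.57)]
cap 153 0.11504721953879127 0.12321007953854068 0.14419964297358434 ((0.6823264360427856, -0.07712385058403015), 0.15005062520503998)
[([0.474, -0.334, -0.002], 0.95), ([0.691, 0.046, -0.002], 0.9), ([0.315, -0.133, -0.0], 0.85)]
cap 515 0.11502870931802489 0.1281652097753685 0.14992475870174027 ((0.6929702758789062, -0.07082656025886536), 0.15421003103256226)
```

Emit:
play_rows:
  rows:
    - [0.5,0.01,0.24,0,0.015,0,-0.41]
    - [0.5,0.01,0.24,0,0.015,0,-0.41]
    - [0.5,0.01,0.25,0,0.015,0,-0.41]
    - [0,0,0,0,0,0,-0.41]

```text
clock: 21.57
position: [0.6618, 0.0455, 0.0697]
ee_rot: [-0.029, 0.969, 0.032, 0.242]
force: [-0.2, -0.1, -0.4]
gripper_width: 0.0601
gripper_force: 0.8
```

Emit:
play_rows:
  rows:
    - [-0.9,0,-0.44,0,0,0,-0.41]
    - [-2,0,-0.95,0,0,0,-0.41]
    - [-2.7,0,-1.3,0,0,0,-0.41]
    - [-2.7,0,-1.3,0,0,0,-0.41]
    - [-2.7,0,-1.3,0,0,0,-0.41]
    - [-2.7,0,-1.3,0,0,0,-0.41]
    - [0,0,0,0,0,0,-0.41]

```text
clock: 22.15
position: [0.5733, 0.042, 0.0649]
ee_rot: [-0.035, 0.97, 0.033, 0.24]
force: [0.6, -0.3, 0.9]
gripper_width: 0.0602
gripper_force: 0.0
```

```bash
python3 -c "
import st; o,P=st.jar();st.save(o,'t7.png',(140,40,400,240),3);o,P=st.jar('scene');st.save(o,'s7.png',(170,60,400,260),3)
import numpy as np
print(st.finder.landmark_of('pull','scene'),st.finder.landmark_of('pull','top'))
for t in ('coffee_pot','dispenser'): print(st.finder.landmark_of(t,'top')[:1])"
```

```text
[-0.218  0.68   2.05   1.806  0.188 -0.482] [ 0.6 -0.3  0.9] [0.5733 0.042  0.0649]
[[ 0.883  0.08   0.462]
 [ 0.046 -0.995  0.084]
 [ 0.467 -0.052 -0.883]]
[([0.476, -0.328, -0.004], 0.96), ([0.702, 0.05, -0.0], 0.65), ([0.318, -0.13, 0.002], 0.56)]
cap 99 0.11502664442123067 0.11840442027114073 0.14223905767521905 ((0.6946277618408203, -0.19437900185585022), 0.0312553346157074)
[([0.315, -0.133, 0.003], 0.84), ([0.475, -0.334, -0.002], 0.56)]
cap 565 0.11503232328842938 0.1282287490137577 0.14989284624936583 ((0.6610890626907349, -0.02608184516429901), 0.2022864669561386)
[{'at': [0.4616, 0.2471, 0.2765], 'conf': 0.89}] [{'at': [0.6159, 0.1726, 0.0004], 'conf': 0.36}]
[{'at': [0.6699, 0.2851, -0.0021], 'conf': 0.6}]
[{'at': [0.6981, -0.1978, -0.0008], 'conf': 0.7}]
```

View pics/t7.png

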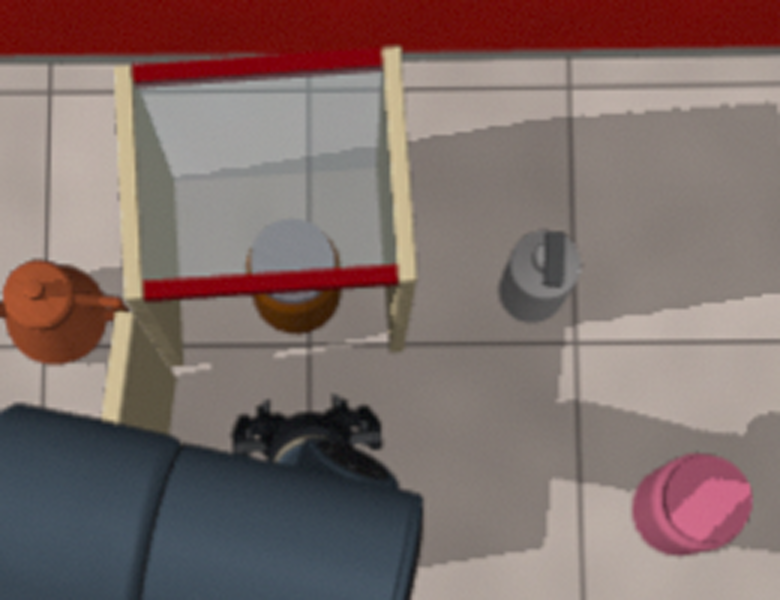

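View pics/s7.png

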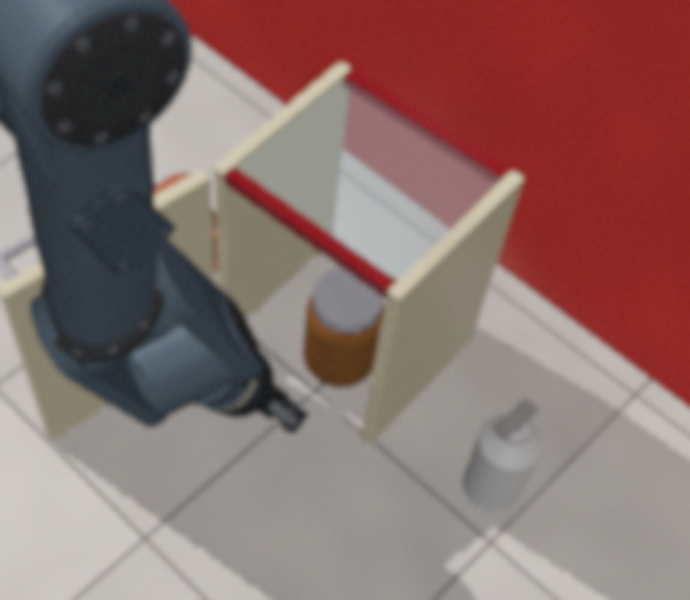

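Both views show the jar upright inside the cupboard: cap at (290,262) in the top crop, base at (345,385) in the scene crop, behind the opening line. The door is still about 1.74 rad open, the bystanders are in place and the gripper is clear.

```bash
python3 -c "
from plant import robot; print(robot.hand_in())"
```

```text
the job is handed in; nothing more can be done
None
```

The job is handed in, with no verdict returned: the door stands about 1.74 rad open, the amber jar is upright inside the cupboard with its rear edge about 27 mm past the opening, and the coffee pot and dispenser weren't touched.

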